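Seat the retaining clip on the carousel spindle

TASK

Pick up the spring clip by its red grip tab and push it sideways, open end first, into the groove of the carousel's spindle until it snaps fully home, gently and without forcing the carousel. Then let go and leave the other things where they stand.

Things in the scene. Friction and masses are not known exactly. Their poses are not given: they have to be found in the camera images.
- carousel: Lazy-susan carousel, fixed: wooden turntable 120 mm across, top 22 mm up, aluminium hub to 32 mm, steel spindle. Origin: on its axis at worktop level, z up; round, so yaw does not matter. Spindle from the top: head 24 mm across, 20 mm high, flat top; groove 7 mm high round a neck 14 mm across; flat brass collar 40 mm across. The clip may enter from any side.
- clip_grip (a point): Centre of the spring clip's red upright grip tab: 20 mm along the clip's x, 14 mm along its y (grip across this), from the back plate up to 47 mm above the clip's underside. This point is 27 mm above the underside and 28 mm behind (-x) the pocket centre. x points to the open end, z up. The clip (about 80 g) starts flat on the worktop, tab up.
- clip_pocket (a point): Centre of the clip's pocket, where the spindle's axis must end up, 2.5 mm above the clip's underside; x to the open end (the way to push), z up. Behind it lies the steel back plate, flat beneath, 5 mm thick, 26 mm wide, from 7.7 to 38.7 mm behind this point; its front edge is the stop for the neck (0.7 mm play).
- salt_shaker: Bystander: clear salt shaker with grey cap, 44 mm across, 90 mm high; origin at the centre of its underside.
- egg_timer: Bystander: red round kitchen timer, 66 mm across, 57 mm high; origin at the centre of its underside.
- ramekin: Bystander: cream ramekin, 66 mm across, 40 mm high; origin at the centre of its underside.
- spice_jar: Bystander: spice jar with green cap, 46 mm across, 106 mm high; origin at the centre of its underside.
- tomato_tin: Bystander: food tin with green and white label, 58 mm across, 72 mm high; origin at the centre of its underside.
- groove_mean (a point): A fixed point on the spindle axis, 62 mm above the worktop. The spindle is telescopic, set anew each time and stiff: the true middle of the groove lies up to 10 mm above or below this point and is NOT measured. It is 23.5 mm below the flat top of the head and 3.5 mm above the collar's flat top: feel for one of these.
- clip_mouth (a point): Middle of the clip's open end, 16 mm ahead of the pocket centre at the same height. Two springy jaws of 5 mm round wire: gap 16.5 mm here, narrowing to 10 mm 9 mm further in, widening again round the pocket. They spread about 2 mm a side as the neck passes, at some 3 to 10 N of push, then close behind it; the push drops, then rises hard at the stop.

How it is judged (in metres and radians):
On the way:
1. the clip is lifted clear of the worktop (height (world z) of clip_pocket above 0.03 m), for 0.2 s.
At the end, for the whole second after the job is handed in: The clip is snapped on the neck in the spindle's groove: pocket centre within 2 mm of the spindle axis, 49 to 74.5 mm above the worktop, clip level within 0.15 rad, let go and at rest (under 20 mm/s) (horizontal distance between clip_pocket and carousel below 0.002 m and height (world z) of clip_pocket between 0.049 and 0.0745 m and angle between clip_pocket's own z axis and vertical below 0.15 rad and linear speed of clip below 0.02 m/s); the robot touches nothing.
It fails at once if the carousel with its spindle is pushed or struck with more than 45 N (contact force between anything else and carousel above 45 N).
It fails at once if a bystander is shifted by more than 25 mm (distance of any of salt_shaker, egg_timer, ramekin, spice_jar, tomato_tin from where it was at the start of the episode above 0.025 m).
It also fails if it takes over 64 s, if anything falls off the work surface, if the arm or the gripper's body presses on something with over 40 N, if the wrist force passes 120 N, or if a joint passes its speed limit or range.

ROBOT

A 6-joint arm with a two-finger parallel gripper is mounted at the origin on a cart in front of the work surface, level with it; the furniture and walls round the work are solid. World frame = base frame: x ahead of the robot, y to its left, z up, the work surface at z = 0. Lengths are in mm, angles in degrees, forces in N, time in s.
With the tool pointing down it reaches from about 350 to 850 mm from the base axis. Payload 8.1 kg.
Tool frame: the origin (TCP) lies midway between the tips of the shut fingers; the grasp point (between the pads) lies 19 mm behind it (r.grasp_offset is the distance from the TCP to the grasp point, in mm); z points along the fingers, x is the direction in which the jaws open and shut, and the axes are right-handed (so a half turn about z gives the same grasp; the last joint's range is limited). The gripper opens to 85 mm and grips with 20 to 120 N. Pads are 22 mm wide; open, the fingers measure 114 mm over their backs; the gripper's body (76 mm by 85 mm) begins 54 mm behind the grasp point. The pads swing forward as they close: fully open they stand 13 mm farther back than shut.
Start: joints at [-80.466, 7.471, 85.268, -0, 87.261, -4.893], TCP at [149.509, -581.079, 210.092] pointing down, gripper open.
Joint ranges: [-169.43, 169.43], [-51.17, 129.36], [1.28, 143.12], [-76.62, 256.62], [0, 156.53], [-152.29, 152.29]. Speed limits (degrees/s): [136.94, 136.94, 159.86, 180, 180, 180].

INTERFACE

Orientations are given as [roll, pitch, yaw] about the fixed x, y, z axes, in that order (R = Rz(yaw) Ry(pitch) Rx(roll)).
In Python, from bench import r, optics, hand_in gives the robot as it stands.
- The arm moves only by the shell command python3 -m pendant 'ROWS' [FORCE]. ROWS is JSON, a list of rows, each a list of 5 numbers: the opening, from 0 (shut) to 1 (fully open), then the shift along the tool's x, y, z in mm, then the turn about the tool's z in degrees. A call has 1 to 10 rows; each row shifts and turns the commanded pose from where the row before left it, along the tool's axes as they then stand; what a row does not reach is not made up. A row lasts 1/10 s, in which the tool goes at most 50 mm and 8.59 degrees, less where a joint would pass 70% of its speed; a pose out of reach is approached as far as the arm can. A call with a gripper value outside its range is refused whole. The fingers move at their own pace and stop on an object; FORCE is the grip in N (left out, the last holds). Time passes only in rows, so rows that do not move let the fingers close. It gives the time, the measured TCP pose, the force and the opening at its end, in the units of the state.
- r.sense(): the state, without advancing time (a new reading comes with each control period).
- optics.snapshot(name): name is "scene" or "top"; returns (picture, depth): 384x512x3 uint8, blue, green, red; 384x512 float32, mm along the optical axis (not along the pixel's ray), 0 where there is no reading.
- optics.camera_params(name): a dict with "camera_matrix" (3x3 intrinsics, pixels), "k1" (the pictures are not rectified: a ray, as slopes to the right and down, at radius r is drawn at 1 + k1 r^2 times it, then the intrinsics apply), "eye" and "orientation" of the camera in the world. Camera axes: x right, y down, z forward; pixel columns grow to the right and rows downward; lengths in mm; the calibration is good to about 2 mm. A picture is of the moment at which its call begins. camera_params takes no time and is no camera call.
- hand_in(): hands the job in, once; it reports no verdict.
Trained networks look in the newest picture that a camera, given by its name, has taken for a name from the list of things; names that differ only in an ending like _2 or _b are one class to them, and where a whole thing is asked for, a point or a joint stands for the part that bears it (a point fixed in the world has none). Each returns a list of dicts, best first, with "score" (0 to 1); they miss things now and then, are a little off and sometimes report something else, mostly with a low value. They report only what shows in the picture. A call takes as long as a camera call.
- optics.search_frame(camera, query): "at" ([x, y, z] in mm, in world coordinates, good to about 4 mm: the middle of the surface that is visible of it).
The state is a dict: "time": time; "joint_pos": joint angles; "qd": joint speeds; "joint_efforts": joint torques, N m; "tool_pos": TCP position; "tcp_rot": TCP orientation; "ft_force": force on the tool from outside, world axes, zero at the start; "wrist_torque": the same for the moment, N m; "finger_gap": finger opening in mm.
Only numpy, scipy, OpenCV 4.12 (cv2) and the standard library are available. Lean on these libraries where they do the work, as an engineer would, in place of code of your own. Each camera call takes 0.05 s, during which the arm holds its last target. There are 200 camera calls.

## Working session

There is one attempt and no reset: what is moved stays moved. The work goes in short steps, Python scripts to look and compute and a shell command to move; the robot and the scene stay as the last step left them, time stands still between calls to the robot, and variables do not carry over. Pictures are saved under pics/ and viewed, about 8 in all and at most 12, crops included, and the job is handed in when it is done.

```bash
mkdir -p pics; cat > h.py <<'E'
from bench import r, optics, hand_in
import numpy as np, cv2
def cloud(name):
    p,d=optics.snapshot(name); c=optics.camera_params(name)
    K=np.array(c["camera_matrix"]); k1=c["k1"]
    v,u=np.mgrid[0:384,0:512].astype(float)
    pts=np.stack([u.ravel(),v.ravel()],1)[:,None]
    s=cv2.undistortPoints(pts,K,np.array([k1,0,0,0.]))[:,0]
    X=np.c_[s,np.ones(len(s))]*d.reshape(-1,1)
    o=np.array(c["orientation"],float)
    if o.shape==(3,3): R=o
    else:
        from scipy.spatial.transform import Rotation as T
        R=T.from_euler('xyz',o,degrees=True).as_matrix()
    W=(X@R.T+np.array(c["eye"])).reshape(384,512,3)
    W[d==0]=np.nan
    return p,W
E
python3 - <<'E'
from h import *
for n in("scene","top"):
    p,W=cloud(n); cv2.imwrite(f"pics/{n}0.png",p); np.save(n+"0.npy",W)
    print(n,optics.camera_params(n))
    for q in("carousel","clip_grip","clip_pocket","clip_mouth","salt_shaker","egg_timer","ramekin","spice_jar","tomato_tin"):
        print(q,[(np.round(x["at"]).tolist(),round(x["score"],2)) for x in optics.search_frame(n,q)][:2])
print(r.sense())
E
```

```text
scene {'camera_matrix': array([[422.94348184,   0.        , 248.33386308],
       [  0.        , 422.94348184, 193.98886962],
       [  0.        ,   0.        ,   1.        ]]), 'k1': -0.04487290621431461, 'eye': array([ 66.78686634, 692.26017503, 982.80959116]), 'orientation': array([-136.32369731,    0.44568772, -148.53303063])}
carousel [([495.0, 54.0, 24.0], 0.98)]
clip_grip [([471.0, -204.0, 10.0], 0.53)]
clip_pocket [([501.0, 401.0, 60.0], 0.63), ([474.0, -205.0, 13.0], 0.55)]
clip_mouth [([472.0, -201.0, 12.0], 0.67), ([642.0, -424.0, 52.0], 0.2)]
salt_shaker [([504.0, 401.0, 58.0], 0.61)]
egg_timer [([544.0, -456.0, 34.0], 0.83)]
ramekin [([617.0, -299.0, 21.0], 0.77)]
spice_jar []
tomato_tin [([642.0, -422.0, 49.0], 0.85)]
top {'camera_matrix': array([[496.73349948,   0.        , 254.64277377],
       [  0.        , 496.73349948, 193.42197642],
       [  0.        ,   0.        ,   1.        ]]), 'k1': -0.006926343394589073, 'eye': array([ -17.8865128 ,    4.06566809, 1739.8106237 ]), 'orientation': array([-1.60907445e+02,  1.66499638e-02, -9.64309199e+01])}
carousel [([642
[... 453 characters left out ...]
41.0, -432.0, 68.0], 0.75)]
{'time': 1.0, 'joint_pos': array([-8.04663500e+01,  7.46896625e+00,  8.52685832e+01,  1.17418847e-03,
        8.72627840e+01, -4.89174317e+00]), 'qd': array([ 0.08279382, -0.015187  , -0.09535703, -0.0006035 ,  0.03349587,
       -0.0942091 ]), 'joint_efforts': array([ 8.71162301e-04, -5.69338167e+01, -5.00872386e+01, -1.78798331e-05,
        1.18048509e-03,  4.86604915e-05]), 'tool_pos': array([ 149.51287792, -581.0651658 ,  210.1076599 ]), 'tcp_rot': array([-1.79998803e+02,  2.32137544e-04, -7.55746629e+01]), 'ft_force': array([ 0.18513737, -0.00478542, -0.53572441]), 'wrist_torque': array([ 0.00825636, -0.00410185,  0.01204015]), 'finger_gap': 85.3466180676751}
```

```bash
python3 -c "
import cv2,numpy as np
a=cv2.imread('pics/scene0.png');b=cv2.imread('pics/top0.png');cv2.imwrite('pics/a.png',a)"; ls pics
```

```text
a.png
scene0.png
top0.png
```

View pics/scene0.png

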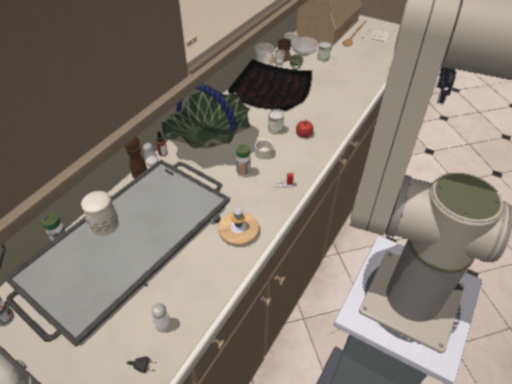

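View pics/top0.png

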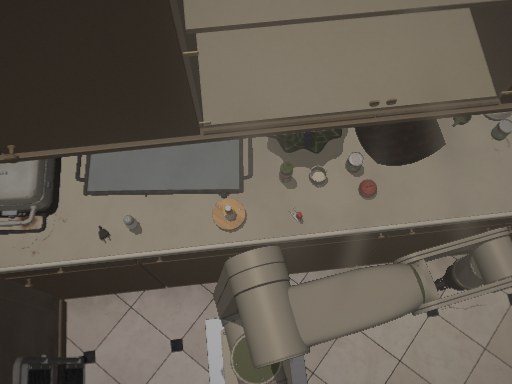

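The scene picture shows the clip at (288,181): red tab at (290,178), jaws toward (278,184). The carousel is at (239,228) with its spindle upright, and the bystanders are well clear. The top picture shows the clip at (297,215) and the carousel at (229,213).

```bash
python3 - <<'E'
from h import *
ps=[]
for n,(u,v),(cu,cv_) in (("scene",(286,180),(239,228)),("top",(297,215),(229,213))):
    p=cv2.imread(f"pics/{n}0.png"); W=np.load(n+"0.npy")
    a=p[v-20:v+20,u-25:u+25]; ps.append(cv2.resize(a,(400,320),interpolation=cv2.INTER_CUBIC))
    a=p[cv_-28:cv_+28,cu-35:cu+35]; ps.append(cv2.resize(a,(400,320),interpolation=cv2.INTER_CUBIC))
    Q=p.astype(int); red=(Q[...,2]>Q[...,1]*1.8)&(Q[...,2]>80)
    m=np.zeros_like(red); m[v-20:v+20,u-25:u+25]=1; m&=red
    w=W[m]; print(n,"red",m.sum(),np.argwhere(m).mean(0)[::-1],np.nanmean(w,0),np.nanmin(w,0),np.nanmax(w,0))
    w=W[cv_-28:cv_+28,cu-35:cu+35].reshape(-1,3)
    for lo,hi in((15,28),(28,50),(50,66),(66,100)):
        k=w[(w[:,2]>lo)&(w[:,2]<hi)]
        if len(k): print(lo,hi,len(k),k.mean(0).round(1),k.min(0).round(1),k.max(0).round(1))
    w=W[v-14:v+14,u-16:u+16].reshape(-1,3); print("bg z",np.nanmedian(w[:,2]))
    k=w[(w[:,2]>5)]; print(k.round(0).tolist()[:60])
cv2.imwrite("pics/crops.png",np.vstack([np.hstack(ps[:2]),np.hstack(ps[2:])])[:600])
E
```

```text
scene red 46 [289.82608696 178.23913043] [ 467.91741171 -204.32653466   34.76022392] [ 461.02980156 -215.21733308   11.73190852] [ 474.88575758 -198.41446438   52.32728404]
15 28 850 [505.4  51.2  23.9] [448.9 -19.   15.2] [594.4 102.4  28. ]
28 50 266 [549.4  47.   38.2] [453.9 -17.   28. ] [637.9 102.3  50. ]
50 66 329 [584.8  43.7  55.9] [490.   -6.3  50. ] [637.4 103.9  65.8]
66 100 118 [506.9  44.9  81.3] [490.8  23.8  66. ] [527.7  60.2  98.2]
bg z 2.712840260391715
[[557.0, -256.0, 6.0], [475.0, -304.0, 6.0], [543.0, -258.0, 6.0], [553.0, -241.0, 5.0], [547.0, -244.0, 5.0], [518.0, -262.0, 5.0], [548.0, -239.0, 5.0], [527.0, -250.0, 6.0], [521.0, -253.0, 7.0], [518.0, -255.0, 7.0], [534.0, -241.0, 5.0], [525.0, -245.0, 6.0], [518.0, -248.0, 7.0], [531.0, -237.0, 5.0], [523.0, -242.0, 5.0], [512.0, -243.0, 5.0], [482.0, -209.0, 47.0], [477.0, -207.0, 52.0], [474.0, -208.0, 52.0], [465.0, -270.0, 6.0], [537.0, -220.0, 7.0], [535.0, -222.0, 6.0], [529.0, -226.0, 6.0], [480.0, -206.0, 46.0], [475.0, -203.0, 51.0], [473.0, -206.0, 50.0], [471.0, -211.0, 47.0], [468.0, -210.0, 49.0]
[... 1826 characters left out ...]
.0, 5.0], [502.0, -158.0, 9.0], [502.0, -169.0, 7.0], [500.0, -172.0, 11.0], [501.0, -176.0, 8.0], [497.0, -205.0, 10.0], [498.0, -209.0, 6.0], [495.0, -231.0, 7.0], [494.0, -238.0, 7.0], [492.0, -256.0, 6.0], [499.0, -169.0, 5.0], [496.0, -179.0, 9.0], [495.0, -194.0, 7.0], [493.0, -208.0, 9.0], [493.0, -212.0, 7.0], [490.0, -234.0, 8.0], [495.0, -157.0, 9.0], [494.0, -172.0, 7.0], [488.0, -207.0, 13.0], [478.0, -207.0, 44.0], [475.0, -209.0, 55.0], [489.0, -219.0, 6.0], [486.0, -244.0, 7.0], [485.0, -252.0, 5.0], [483.0, -262.0, 9.0], [493.0, -153.0, 5.0], [492.0, -161.0, 6.0], [488.0, -193.0, 5.0], [485.0, -200.0, 12.0], [475.0, -203.0, 43.0], [473.0, -206.0, 48.0], [474.0, -210.0, 45.0]]
```

View pics/crops.png

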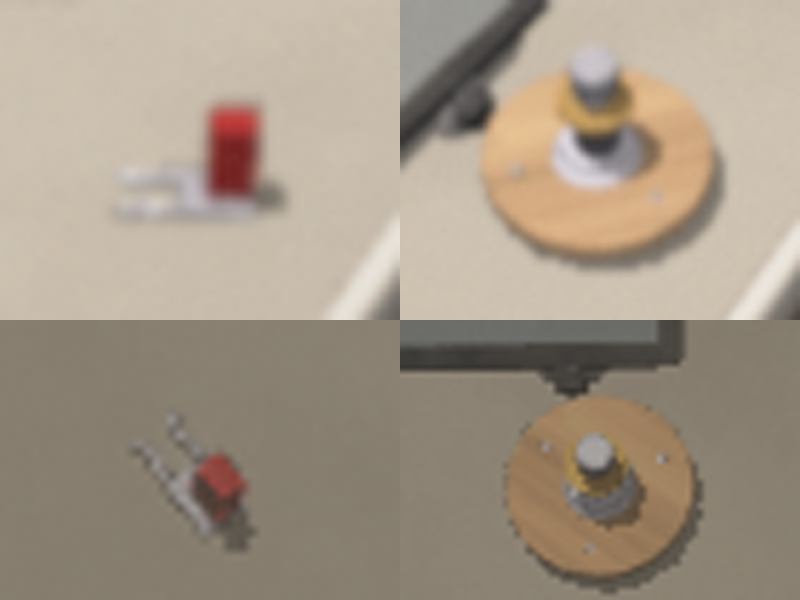

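The crops show the clip: in the scene crop the tab top is at (235,117) and the jaw tips are at (120,180/213). In the top crop the tab top is at (219,477) and the jaw tips at (170,416) and (138,445). The spindle head tops are at (594,60) and (595,447).

```bash
cat >> h.py <<'E'
def ray(n,uv):
    from scipy.spatial.transform import Rotation as T
    c=optics.camera_params(n)
    s=cv2.undistortPoints(np.array([[uv]],float),np.array(c["camera_matrix"]),np.array([c["k1"],0,0,0.]))[0,0]
    return np.array(c["eye"]),T.from_euler('xyz',c["orientation"],degrees=True).as_matrix()@np.r_[s,1]
def onz(n,uv,z):
    e,d=ray(n,uv); return (e+d*(z-e[2])/d[2]).round(1)
def tri(a,b):
    A=[];B=[]
    for n,uv in((("scene"),a),("top",b)):
        e,d=ray(n,uv); d=d/np.linalg.norm(d); P=np.eye(3)-np.outer(d,d); A.append(P);B.append(P@e)
    return np.linalg.lstsq(np.vstack(A),np.hstack(B),rcond=None)[0].round(1)
E
python3 - <<'E'
from h import *
S=lambda X,Y:(261-.4+X/8,160-.4+Y/8); T=lambda X,Y:(272-.4+X/8,195-.4+(Y-320)/8)
Sc=lambda X,Y:(204-.4+(X-400)/5.714,200-.4+Y/5.714); Tc=lambda X,Y:(194-.4+(X-400)/5.714,185-.4+(Y-320)/5.714)
print("tab",onz("scene",S(235,117),47),onz("top",T(219,477),47),tri(S(235,117),T(219,477)))
for a in((118,180),(120,212),(255,212)): print("s",onz("scene",S(*a),3))
for a in((172,416),(138,445),(212,533)): print("t",onz("top",T(*a),3))
print("head tri",tri(Sc(595,60),Tc(595,447)))
for z in(76,86,96): print(z,onz("scene",Sc(595,60),z),onz("top",Tc(595,447),z))
# disc: ellipse fit of wood/edge top rim
for n,(cu,cv_) in (("scene",(239,228)),("top",(229,213))):
    Q=cv2.imread(f"pics/{n}0.png").astype(int); m=((Q[...,2]-Q[...,0])>(50 if n=="scene" else 40)).astype(np.uint8)
    k=np.zeros_like(m);k[cv_-28:cv_+28,cu-35:cu+35]=1;m&=k
    c=max(cv2.findContours(m,cv2.RETR_EXTERNAL,cv2.CHAIN_APPROX_NONE)[0],key=cv2.contourArea)
    P=np.array([onz(n,q[0].astype(float),15)[:2] for q in c],np.float32)
    print(n,cv2.minEnclosingCircle(P),P.min(0),P.max(0),cv2.fitEllipse(P))
E
```

```text
tab [ 470.9 -209.4   47. ] [ 469.  -208.9   47. ] [ 469.7 -208.7   47.7]
s [ 513.7 -193.7    3. ]
s [ 504.1 -177.9    3. ]
s [ 457.  -206.3    3. ]
t [ 512.9 -197.2    3. ]
t [ 500.9 -179.8    3. ]
t [ 455.8 -207.6    3. ]
head tri [510.   39.1  92. ]
76 [517.5  27.4  76. ] [515.5  39.5  76. ]
86 [512.6  34.8  86. ] [512.3  39.3  86. ]
96 [507.6  42.1  96. ] [509.1  39.1  96. ]
scene ((511.2037658691406, 38.03013229370117), 61.89818572998047) [451.4 -23.2] [572.1  99.7] ((510.3016357421875, 40.39566421508789), (114.82382202148438, 120.16397857666016), 127.3302993774414)
top ((510.47174072265625, 40.57948684692383), 59.773155212402344) [450.8 -17.6] [569.6 100. ] ((510.1941833496094, 40.57670211791992), (115.09477996826172, 116.74322509765625), 81.14156341552734)
```

```bash
python3 -m pendant '[[1,0,0,0,-7.8],[1,0,0,0,-7.8],[1,-11.6,-33.1,0,0],[1,-11.6,-33.1,0,0],[1,-11.6,-33.1,0,0],[1,-11.6,-33.1,0,0],[1,-11.6,-33.1,0,0],[1,-11.6,-33.1,0,0],[1,-11.6,-33.1,0,0],[1,-11.6,-33.1,0,0]]' 60
python3 -m pendant '[[1,-11.6,-33.1,15,0],[1,-11.6,-33.1,20,0],[1,-11.6,-33.1,20,0],[1,-11.6,-33.1,20,0],[1,-11.6,-33.1,20,0],[1,-11.6,-33.1,15,0],[1,0,0,0,0],[1,0,0,0,0]]'
```

```text
time: 2.0
tool_pos: [333.1, -367.1, 210.3]
tcp_rot: [-180.0, -0.0, -60.0]
ft_force: [-0.2, -0.2, -0.2]
finger_gap: 85.2
time: 2.8
tool_pos: [469.4, -207.9, 99.7]
tcp_rot: [180.0, 0.0, -59.8]
ft_force: [-1.0, -0.5, -0.3]
finger_gap: 85.2
```

```bash
python3 -m pendant '[[1,1.2,0,15,0.0],[1,0,0,20,0],[1,0,0,20,0],[1,0,0,20,0],[1,0,0,10,0],[1,0,0,5,0],[1,0,0,0,0],[1,0,0,0,0]]'
python3 -m pendant '[[0,0,0,0,0],[0,0,0,0,0],[0,0,0,0,0],[0,0,0,0,0],[0,0,0,0,0],[0,0,0,0,0],[0,0,0,0,0],[0,0,0,0,0],[0,0,0,0,0],[0,0,0,0,0]]' 60
```

```text
time: 3.6
tool_pos: [470.6, -210.3, 11.0]
tcp_rot: [-180.0, -0.1, -60.0]
ft_force: [0.4, -1.0, -0.6]
finger_gap: 85.3
time: 4.6
tool_pos: [470.1, -209.7, 10.3]
tcp_rot: [-180.0, -0.0, -60.0]
ft_force: [-1.1, 0.5, 4.4]
finger_gap: 12.1
```

```bash
python3 -m pendant '[[0,0,0,0,0],[0,0,0,0,0],[0,0,0,-10,0],[0,0,0,-25,0],[0,0,0,-40,0],[0,0,0,-40,0],[0,0,0,-15,0],[0,0,0,0,0],[0,0,0,0,0]]'
python3 - <<'E'
from h import *
ps=[]
for n in("scene","top"):
    p,W=cloud(n); cv2.imwrite(f"pics/{n}1.png",p)
    print(n,[(np.round(x["at"]).tolist(),round(x["score"],2)) for x in optics.search_frame(n,"clip_grip")][:2])
    u,v=((295,165) if n=="scene" else (299,209))
    ps.append(cv2.resize(p[v-37:v+38,u-50:u+50],(600,450),interpolation=cv2.INTER_CUBIC)[:300 if 0 else 450])
cv2.imwrite("pics/c1.png",cv2.resize(np.hstack(ps),(800,300)))
E
```

```text
time: 5.5
tool_pos: [469.5, -209.3, 139.0]
tcp_rot: [180.0, 0.1, -60.0]
ft_force: [-0.5, 0.6, -1.3]
finger_gap: 12.7
scene [([478.0, -202.0, 135.0], 0.69)]
top []
```

View pics/c1.png

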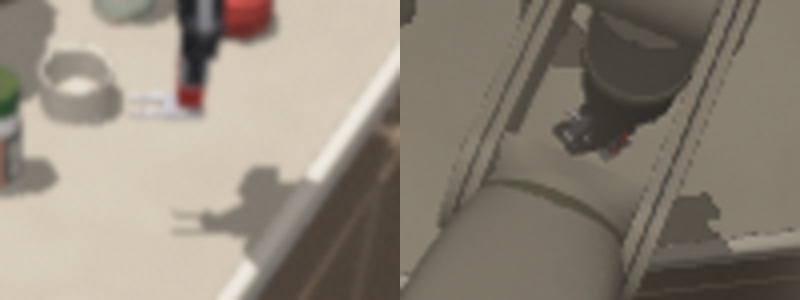

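The clip is held level in the jaws: scene crop shows tab at (190,97) and jaw tips at (130,96) and (132,113).

```bash
python3 - <<'E'
from h import *
a=onz("scene",(245-.4+130/4,128-.4+96/4),131.5);b=onz("scene",(245-.4+132/4,128-.4+113/4),131.5)
t=r.sense()["tool_pos"];m=(a+b)/2-t;print(a,b,t,m,"along",m@[.866,.5,0],"lat",m@[-.5,.866,0])
E
```

```text
[ 515.1 -197.1  131.5] [ 504.2 -180.5  131.5] [ 468.78581801 -208.92402869  137.83094915] [40.86418199 20.12402869 -6.33094915] along 45.45039594744436 lat -3.004682146901454
```

```bash
python3 -m pendant '[[0,-24.4,-20,0,0],[0,-24.4,-20,0,0],[0,-24.4,-20,0,0],[0,-24.4,-20,0,0],[0,-24.4,-20,0,0],[0,-24.4,-20,0,0],[0,-24.4,-20,0,0],[0,-24.4,-20,0,0],[0,0,0,0,0],[0,0,0,0,0]]'
python3 -m pendant '[[0,0,0,12,0],[0,0,0,12,0],[0,0,0,4,0],[0,0,0,0,0],[0,0,0,0,0],[0,0,0,0,0]]'
python3 - <<'E'
from h import *
s=r.sense();print(s["tool_pos"],s["ft_force"])
p,W=cloud("scene");s=r.sense();print(s["tool_pos"],s["ft_force"])
q,_=cloud("top");s=r.sense();print(s["tool_pos"],s["ft_force"])
cv2.imwrite("pics/c2.png",cv2.resize(p[170:260,180:300],(800,600),interpolation=cv2.INTER_CUBIC))
E
```

```text
time: 6.7
tool_pos: [510.2, 39.9, 138.9]
tcp_rot: [179.9, 0.0, -59.9]
ft_force: [0.7, -0.6, -1.5]
finger_gap: 12.4
time: 7.3
tool_pos: [511.3, 39.2, 112.6]
tcp_rot: [-180.0, -0.0, -60.0]
ft_force: [0.4, -0.3, -0.2]
finger_gap: 12.2
[511.31647808  39.21930922 112.61006648] [ 0.41415116 -0.33718856 -0.2125738 ]
[511.34745766  39.34009005 112.67547119] [ 0.37989306 -0.08493033 -0.7066811 ]
[511.33179286  39.36679224 112.68473424] [-0.51624236 -0.14888063 -1.32130303]
```

View pics/c2.png

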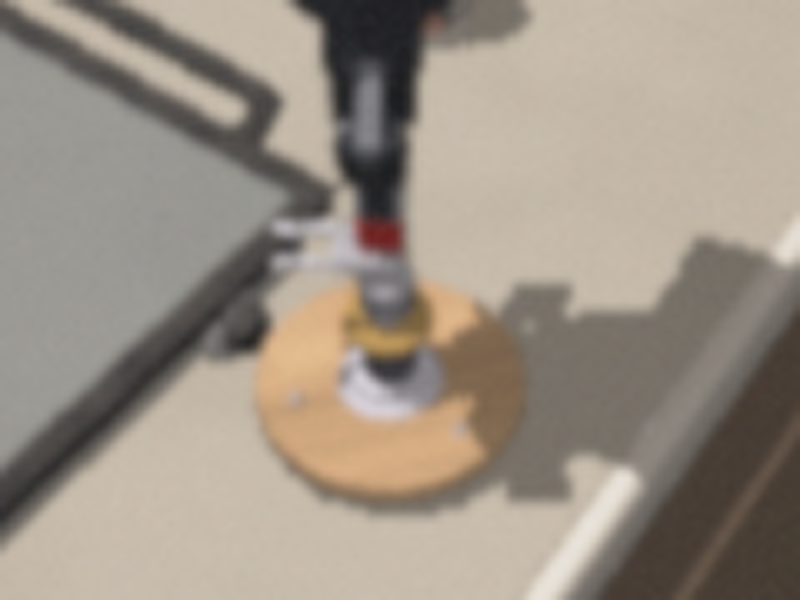

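The plate is directly above the spindle head (crop 385,280) with clearance. I'll feel downward from here.

```bash
python3 -m pendant '[[0,0,0,2,0],[0,0,0,2,0],[0,0,0,1,0],[0,0,0,1,0],[0,0,0,0,0]]'
python3 -m pendant '[[0,0,0,1,0],[0,0,0,1,0]]'
python3 -m pendant '[[0,0,0,1,0],[0,0,0,1,0]]'
python3 -m pendant '[[0,0,0,1,0],[0,0,0,0,0]]'
```

```text
time: 7.9
tool_pos: [510.7, 39.5, 105.8]
tcp_rot: [180.0, 0.0, -60.0]
ft_force: [0.2, 0.4, -0.5]
finger_gap: 12.2
time: 8.1
tool_pos: [511.0, 39.5, 104.1]
tcp_rot: [-180.0, -0.0, -60.0]
ft_force: [0.0, -0.0, -1.0]
finger_gap: 12.7
time: 8.3
tool_pos: [510.9, 39.4, 102.0]
tcp_rot: [180.0, -0.0, -60.0]
ft_force: [0.1, -0.2, -0.4]
finger_gap: 12.5
time: 8.5
tool_pos: [511.1, 39.5, 101.5]
tcp_rot: [-180.0, -0.0, -60.0]
ft_force: [-1.9, 0.6, 3.1]
finger_gap: 12.6
```

```bash
python3 -m pendant '[[0,0,0,0.5,0],[0,0,0,0,0]]'
python3 -m pendant '[[0,0,0,0.5,0],[0,0,0,0,0]]'
```

```text
time: 8.7
tool_pos: [511.2, 39.5, 101.5]
tcp_rot: [-180.0, -0.0, -60.0]
ft_force: [-3.5, -0.5, 7.1]
finger_gap: 12.4
time: 8.9
tool_pos: [511.3, 39.5, 101.5]
tcp_rot: [-180.0, -0.0, -60.0]
ft_force: [-5.1, -0.2, 10.9]
finger_gap: 12.0
```

```bash
python3 -m pendant '[[0,0,0,-2,0],[0,0,0,-6,0],[0,0,25,0,0],[0,0,25,0,0],[0,0,25,0,0],[0,0,0,10,0],[0,0,0,10,0],[0,0,0,8,0],[0,0,0,0,0],[0,0,0,0,0]]'
python3 -m pendant '[[0,0,0,0,0],[0,0,0,0,0]]'
python3 - <<'E'
from h import *
for n in("scene","top"):
    p,W=cloud(n); s=r.sense();print(s["tool_pos"],s["ft_force"])
    if n=="scene": cv2.imwrite("pics/c3.png",cv2.resize(p[170:260,180:300],(800,600),interpolation=cv2.INTER_CUBIC))
E
```

```text
time: 9.9
tool_pos: [446.0, 2.2, 79.6]
tcp_rot: [179.9, 0.0, -59.9]
ft_force: [-0.0, 0.3, -1.2]
finger_gap: 12.5
time: 10.1
tool_pos: [446.4, 2.0, 80.4]
tcp_rot: [-180.0, -0.0, -60.0]
ft_force: [0.3, -1.1, -0.7]
finger_gap: 12.8
[446.382862     1.97719897  80.47040806] [ 0.31928406  0.24146323 -0.69521148]
[446.31069672   1.95486319  80.44159009] [-0.29490297  0.08206547 -1.30731179]
```

View pics/c3.png

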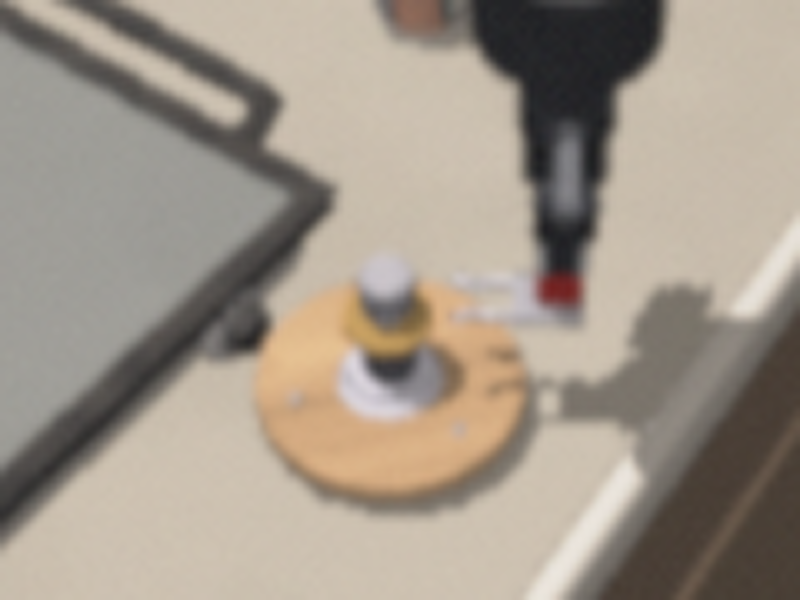

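The scene crop shows the clip level beside the spindle: tips at (452,280) and (452,316), head top centre at (386,272). I'll compare lateral alignment within this one picture.

```bash
python3 - <<'E'
from h import *
f=lambda X,Y:(180-.42+X/6.667,170-.42+Y/6.667)
h=onz("scene",f(386,273),91.2)
a=onz("scene",f(453,281),73);b=onz("scene",f(453,317),73);t=onz("scene",f(560,276),117)
d=np.array([.866,.5]);n=np.array([-.5,.866])
T=np.array([446.35,1.97])
print(h,a,b,t)
for q in((a+b)/2,t,np.r_[T,0]): print(((h-q)[:2]@d).round(1),((h-q)[:2]@n).round(1))
E
python3 -m pendant '[[0,0,0,3,0],[0,0,0,2,0],[0,0,0,0,0],[0,0,0,0,0]]'
```

```text
[509.7  40.3  91.2] [491.7  16.   73. ] [481.1  33.3  73. ] [435.1  23.8 117. ]
28.0 1.9
72.9 -23.0
74.0 1.5
time: 10.6
tool_pos: [445.8, 1.9, 74.9]
tcp_rot: [180.0, 0.0, -60.0]
ft_force: [-0.8, -0.2, 0.0]
finger_gap: 12.2
```

```bash
python3 -m pendant '[[0,-1.4,-8,-0.5,0],[0,0,-2,0,0],[0,0,-2,0,0],[0,0,-2,0,0],[0,0,0,0,0]]'
python3 -m pendant '[[0,0,-2,0,0],[0,0,-2,0,0],[0,0,-2,0,0],[0,0,0,0,0]]'
```

```text
time: 11.1
tool_pos: [457.6, 10.3, 75.6]
tcp_rot: [-180.0, -0.0, -60.0]
ft_force: [-1.3, 0.5, -0.4]
finger_gap: 12.6
time: 11.5
tool_pos: [462.8, 13.2, 75.6]
tcp_rot: [-180.0, -0.0, -60.0]
ft_force: [-1.0, 0.7, -0.6]
finger_gap: 12.5
```

```bash
python3 -m pendant '[[0,0,-1.5,0,0],[0,0,-1.5,0,0],[0,0,0,0,0]]'
python3 -m pendant '[[0,0,-1.5,0,0],[0,0,-1.5,0,0],[0,0,0,0,0]]'
python3 -m pendant '[[0,0,-1.5,0,0],[0,0,0,0,0]]'
```

```text
time: 11.8
tool_pos: [465.3, 14.7, 75.6]
tcp_rot: [-180.0, -0.0, -60.0]
ft_force: [0.4, -0.1, -1.7]
finger_gap: 12.3
time: 12.1
tool_pos: [468.0, 16.2, 75.7]
tcp_rot: [-180.0, -0.0, -60.0]
ft_force: [-0.2, 0.4, -1.6]
finger_gap: 12.4
time: 12.3
tool_pos: [469.2, 16.9, 75.6]
tcp_rot: [-180.0, -0.0, -60.0]
ft_force: [0.6, 0.7, -1.4]
finger_gap: 12.3
```

```bash
python3 -m pendant '[[0,0,-1.5,0,0],[0,0,-1.5,0,0],[0,0,0,0,0]]'
python3 -m pendant '[[0,0,-1.5,0,0],[0,0,-1,0,0],[0,0,0,0,0]]'
python3 -m pendant '[[0,0,-1,0,0],[0,0,-1,0,0],[0,0,0,0,0]]'
```

```text
time: 12.6
tool_pos: [471.6, 18.6, 75.5]
tcp_rot: [180.0, 0.0, -60.0]
ft_force: [0.1, 0.1, -1.2]
finger_gap: 12.2
time: 12.9
tool_pos: [473.5, 19.9, 75.3]
tcp_rot: [180.0, 0.0, -60.0]
ft_force: [-2.6, 1.2, -1.8]
finger_gap: 11.9
time: 13.2
tool_pos: [475.1, 20.8, 75.2]
tcp_rot: [179.9, 0.0, -60.0]
ft_force: [-4.1, 1.0, -1.6]
finger_gap: 12.4
```

```bash
python3 -m pendant '[[0,-0.4,-1,0,0],[0,0,-1,0,0],[0,0,0,0,0]]'
python3 -m pendant '[[0,0,-1,0,0],[0,0,-1,0,0],[0,0,0,0,0]]'
python3 -m pendant '[[0,0,-1,0,0],[0,0,-1,0,0],[0,0,0,0,0]]'
```

```text
time: 13.5
tool_pos: [476.4, 21.8, 75.2]
tcp_rot: [179.9, 0.0, -60.0]
ft_force: [-4.2, -1.1, -0.6]
finger_gap: 12.6
time: 13.8
tool_pos: [478.2, 22.8, 75.2]
tcp_rot: [179.9, 0.0, -60.0]
ft_force: [-4.4, -0.2, -3.0]
finger_gap: 12.3
time: 14.1
tool_pos: [480.9, 24.2, 75.7]
tcp_rot: [-179.9, 0.0, -60.0]
ft_force: [-1.5, 2.0, -1.3]
finger_gap: 12.3
```

```bash
python3 -m pendant '[[0,0,-1,0,0],[0,0,-1,0,0],[0,0,0,0,0]]'
python3 -m pendant '[[0,0,-1,0,0],[0,0,0,0,0]]'
python3 -m pendant '[[0,0,-1,0,0],[0,0,0,0,0]]'
```

```text
time: 14.4
tool_pos: [483.1, 25.3, 76.0]
tcp_rot: [-179.9, -0.0, -60.0]
ft_force: [1.0, 4.1, -2.3]
finger_gap: 12.1
time: 14.6
tool_pos: [483.6, 25.6, 75.8]
tcp_rot: [-180.0, -0.0, -60.0]
ft_force: [-0.5, 3.0, -0.1]
finger_gap: 12.2
time: 14.8
tool_pos: [484.3, 25.9, 75.7]
tcp_rot: [-180.0, -0.0, -60.0]
ft_force: [-1.1, 2.1, -0.8]
finger_gap: 12.1
```

```bash
python3 -m pendant '[[0,-0.3,-1,0,0],[0,0,0,0,0]]'
python3 -m pendant '[[0,0,-1,0,0],[0,0,0,0,0]]'
python3 -m pendant '[[0,0,-0.7,0,0],[0,0,0,0,0]]'
```

```text
time: 15.0
tool_pos: [485.0, 26.6, 75.7]
tcp_rot: [-180.0, -0.0, -60.0]
ft_force: [-0.3, 0.5, -1.6]
finger_gap: 12.2
time: 15.2
tool_pos: [485.4, 26.9, 75.6]
tcp_rot: [179.9, -0.0, -60.0]
ft_force: [-1.8, -1.8, 0.7]
finger_gap: 12.2
time: 15.4
tool_pos: [485.6, 27.0, 75.4]
tcp_rot: [179.9, -0.0, -60.0]
ft_force: [-4.7, -2.7, 2.4]
finger_gap: 12.2
```

```bash
python3 -m pendant '[[0,0,-1,0,0],[0,0,0,0,0]]'
python3 -m pendant '[[0,0,-1,0,0],[0,0,0,0,0]]'
```

```text
time: 15.6
tool_pos: [485.8, 27.2, 75.3]
tcp_rot: [179.8, 0.0, -60.0]
ft_force: [-8.2, -4.8, 3.4]
finger_gap: 12.2
time: 15.8
tool_pos: [486.0, 27.3, 75.2]
tcp_rot: [179.7, 0.0, -60.0]
ft_force: [-11.4, -6.5, 6.9]
finger_gap: 12.6
```

```bash
python3 -m pendant '[[0,0,1.5,0,0],[0,0,1.2,0,0],[0,0,0,0,0],[0,0,0,0,0]]'
python3 -m pendant '[[0.5,0,0,0,0],[0.7,0,0,0,0],[0.7,0,0,0,0],[0.7,0,0,0,0],[0.7,0,0,0,0],[0.7,0,0,0,0]]'
python3 -m pendant '[[0.7,0,0,-5,0],[0.7,0,0,-15,0],[0.7,0,0,-25,0],[0.7,0,0,-30,0],[0.7,0,0,-30,0],[0.7,0,15,-20,0],[0.7,0,25,0,0],[0.7,0,25,0,0],[0.7,0,0,0,0],[0.7,0,0,0,0]]'
python3 - <<'E'
from h import *
p,W=cloud("scene"); q,V=cloud("top"); cv2.imwrite("pics/s4.png",p); cv2.imwrite("pics/t4.png",q)
cv2.imwrite("pics/c4.png",np.hstack([cv2.resize(x,(400,300),interpolation=cv2.INTER_CUBIC) for x in(p[195:249,203:275],q[185:239,193:265])]))
E
```

```text
time: 16.2
tool_pos: [485.4, 27.1, 75.4]
tcp_rot: [180.0, 0.0, -60.0]
ft_force: [-1.4, -2.5, -0.6]
finger_gap: 12.4
time: 16.8
tool_pos: [485.7, 27.3, 75.7]
tcp_rot: [-180.0, -0.0, -60.0]
ft_force: [0.2, -0.4, -0.3]
finger_gap: 60.4
time: 17.8
tool_pos: [429.6, -5.4, 201.2]
tcp_rot: [-179.9, -0.0, -60.0]
ft_force: [1.0, -0.3, -0.2]
finger_gap: 59.7
```

View pics/c4.png

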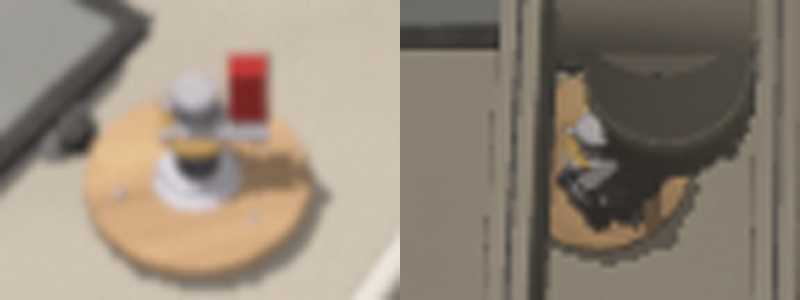

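View pics/s4.png

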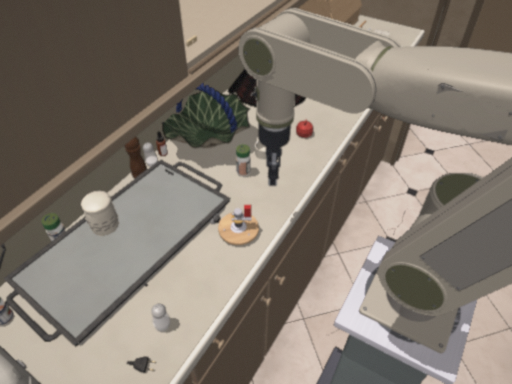

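The clip sits level in the groove with its tab upright at (248,88) in the left crop. The gripper is clear, and the bystanders look unmoved. One numeric check, then I hand in.

```bash
python3 - <<'E'
from h import *
t=onz("scene",(202.6+248/5.556,194.6+65/5.556),112); h=onz("scene",(202.6+195/5.556,194.6+83/5.556),91.2)
print(t,h,"tab-axis",np.linalg.norm((t-h)[:2]))
s=r.sense();print(s["time"],s["ft_force"],abs(s["qd"]).max())
print(hand_in())
E
```

```text
[484.6  28.4 112. ] [511.2  36.8  91.2] tab-axis 27.894802383239753
17.9 [-0.36602672  0.23102716 -0.28778483] 0.6365350750792305
the job is handed in; nothing more can be done
None
```

The spring clip is on the spindle's neck, pushed to its stop, let go, and the job is handed in at 17.9 s. No verdict is reported, so these are my own checks.

- **Grip and lift:** I gripped the clip by its red tab and lifted it about 130 mm. The finger gap read 12 to 13 mm against the 14 mm tab; the picture showed it held level.
- **Finding the groove height:** I touched the clip's underside to the spindle head with up to about 11 N. This put the head top about 91 mm up, agreeing with the cameras' 92 mm, so the clip went in at about 68 mm.
- **Pushing in:** The push rose to about 4 N, dropped as the jaws snapped past, then rose to about 13 N at the stop while the clip barely moved. I then eased off the push, opened the gripper and withdrew.
- **Final check:** The tab was 27.9 mm from the spindle axis, against 28 mm expected. The clip looked level, the wrist force was about 0, and the robot was clear. The bystanders looked unmoved by eye; I did not measure them.

**What disagreed:**
- Measured tool height wandered by about 0.5 mm when nothing was touching.
- The last head centre, read by eye, was about 3 to 4 mm off my earlier estimate in y. Within the 28 mm distance, its direction is therefore less certain.
- The arm hid the clip in part from the top camera at the end.

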